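Tip a standing blank over on the sawing board and push it to the fence

TASK

The small hardwood blank stands on its end on the sawing board. Push it over sideways, towards the middle of the board, so that it lies on the board along the fence, and push it up flush against the fence, wholly on the board, ready for sawing. Only push it with the fingers, never grip or lift it, and leave everything else on the bench where it is.

Things in the scene. Friction and masses are not known exactly. Their poses are not given: they have to be found in the camera images.
- saw_board: Sawing board fixed to the bench, turned up to 0.25 rad: plywood base 200 (x) x 240 (y) x 18 mm, with a dark hardwood fence 30 mm wide, 24 mm high above the base, along all its far (+x) edge. Origin: centre of the underside, at bench level; +x to the fence, +y left along it, z up. Near face of the fence at x = +70 mm; board ends at y = -120 and +120 mm.
- blank_mid (a point): Centre of the blank: loose hardwood block 40 (its x) x 90 (y) x 35 mm (z), 50 to 110 g, starting on end on the board: y up, top 108 mm above the bench, x towards the fence and z along the fence to the right, both within 0.3 rad. It may stand near either end of the board or between. Pushed near its top along its z it tips without sliding, and overbalances after about 34 mm.
- jar: Amber shellac jar with yellow lid, 84 mm across and 102 mm high, standing on the bench at the near right; origin at the centre of its underside. Bystander.
- sanding_block: Sanding block 42 x 76 x 29 mm on the bench to the right, just in front of a fixed grey block 160 mm high with tools on it; origin at the centre of its underside. Bystander.
- tape_measure: Yellow tape measure 62 x 76 x 32 mm on the bench at the near right; origin at the centre of its underside. Bystander.
- screwdriver: Red-handled screwdriver 30 x 213 x 30 mm lying on the bench behind the board; origin at the centre of its underside. Bystander.
- blank: The same blank, same axes; origin at the centre of a 40 x 90 mm face: blank_mid lies 17.5 mm from it along +z.
Mind the look-alikes: they are no part of the job. What is shaped like the blank but purple is not meant.

How it is judged:
By the outcome, as a careful person would: the job done as asked, in the order asked, and still so for the second after the job is handed in, with the robot touching nothing.
It also fails if it takes over 45 s, if anything falls off the work surface, if the arm or the gripper's body presses on something with over 40 N, if the wrist force passes 120 N, or if a joint passes its speed limit or range.

ROBOT

A 7-joint arm with a two-finger parallel gripper is mounted at the origin on a cart in front of the work surface, level with it; the furniture and walls round the work are solid. World frame = base frame: x ahead of the robot, y to its left, z up, the work surface at z = 0. Lengths are in m, angles in rad, forces in N, time in s.
With the tool pointing down it reaches from about 0.4 to 0.85 m from the base axis. Payload 10.4 kg.
Tool frame: the origin (TCP) lies at the very end of the fingers, on their centre line; the grasp point (between the pads) lies r.tcp_to_grasp behind it (r.tcp_to_grasp is the distance from the TCP to the grasp point, in m); z points along the fingers, y is the line along which they close (so a half turn about z gives the same grasp; the last joint's range is limited). The gripper opens to 87 mm and grips with 3 to 60 N. Pads are 19 mm wide; open, the fingers measure 117 mm over their backs; the gripper's body (75 mm by 190 mm) begins 51 mm behind the grasp point.
Start: joints at [1.134, 0.332, -0.065, 1.46, 0.022, 1.35, -0.088], TCP at [0.251, -0.572, 0.223] pointing down, gripper open.
Joint ranges: [-2.6, 2.6], [-0.5, 2.12], [-1.47, 1.34], [0.16, 2.42], [-1.27, 4.41], [0.06, 2.06], [-2.6, 2.6]. Speed limits (rad/s): [2.22, 2.22, 2.79, 2.79, 3.14, 3.14, 3.14].

INTERFACE

Orientations are given as a unit quaternion [x, y, z, w].
In Python, from bench import monitor, cams, ticket, r gives the robot as it stands.
- The arm moves only by the shell command python3 -m crank 'ROWS' [OPENING] [FORCE]. ROWS is a JSON object whose one key "steps" holds a list of rows, each a list of 2 entries, a list of its own where there are three numbers: the shift along the world's x, y, z in units of 25 mm (1.0 is 25 mm), then the turn, a rotation vector about the world's x, y, z in units of 5 degrees (1.0 is 5 degrees). In form: {"steps": [[[x, y, z], [ax, ay, az]], ...]}. A call has 1 to 10 rows; each row shifts and turns the commanded pose from where the row before left it; what a row does not reach is not made up. A row lasts 1/12 s, in which the tool goes at most 41.7 mm and 7.16 degrees, less where a joint would pass 70% of its speed; a pose out of reach is approached as far as the arm can. A call is refused whole if a number of a shift passes 1 or a number of a turn 1, either way. A call with a gripper value outside its range is refused whole. OPENING is the finger opening in mm, from 0 to 87, set as the call begins (- or left out, the last holds). The fingers move at their own pace and stop on an object; FORCE is the grip in N (left out, the last holds). Time passes only in rows, so rows that do not move let the fingers close. It gives the time, the measured TCP pose, the force, the opening and the grip force at its end, in the units of the state.
- monitor.read_state(): the state, without advancing time (a new reading comes with each control period).
- cams.camera(name): name is "scene" or "side" or "wrist"; returns a dict with "pixels" (384x512x3 uint8, blue, green, red), "z_map" (384x512 float32, m along the optical axis (not along the pixel's ray), 0 where there is no reading), "vfov" (degrees; the focal length in pixels is half the picture's height over the tangent of half this angle, whatever the lens; pixels are square), "cx", "cy" (the principal point, pixels), "T" (4x4, takes a point from camera to world coordinates). Camera axes: x right, y up, looking along -z (the intrinsics and any distortion apply to the point x, -y, -z); pixel columns grow to the right and rows downward; lengths in m; the calibration is good to about 2 mm. A picture is of the moment at which its call begins.
- ticket.close_job(): hands the job in; it is judged then, once.
The state is a dict: "time": time; "joint_positions": joint angles; "joint_vel": joint speeds; "joint_torque": joint torques, N m; "ee_pos": TCP position; "eef_rot": TCP orientation; "ft_force": force on the tool from outside, world axes, zero at the start; "torque": the same for the moment, N m; "width": finger opening in m; "grip_force": force on a finger pad.
Only numpy, scipy, OpenCV 4.12 (cv2) and the standard library are available. Lean on these libraries where they do the work, as an engineer would, in place of code of your own. Each camera call takes 0.05 s, during which the arm holds its last target. There are 200 camera calls.

## Working session

There is one attempt and no reset: what is moved stays moved. The work goes in short steps, Python scripts to look and compute and a shell command to move; the robot and the scene stay as the last step left them, time stands still between calls to the robot, and variables do not carry over. Pictures are saved under pics/ and viewed, at most 10 in all, crops included, and the job is handed in when it is done.

```bash
mkdir -p pics; cat > h.py <<'E'
import sys; sys.path.insert(0,'.')
import numpy as np, cv2
from bench import monitor,cams,ticket,r
def grab(n,f):
    c=cams.camera(n); cv2.imwrite(f'pics/{f}.png',c['pixels']); np.savez(f'pics/{f}.npz',**c); return c
def cloud(c):
    z=c['z_map']; h,w=z.shape; f=h/2/np.tan(np.radians(c['vfov'])/2)
    v,u=np.mgrid[:h,:w]
    p=np.stack([(u-c['cx'])/f*z,-(v-c['cy'])/f*z,-z,np.ones_like(z)],-1)@c['T'].T
    return p[...,:3]
E
python3 - <<'E'
from h import *
for n in('scene','side'):
    c=grab(n,n+'0'); print(c.keys(),c['vfov'],c['T'].round(3).tolist(),c.get('distortion'))
a=[cv2.imread(f'pics/{n}0.png') for n in('scene','side')]
s=monitor.read_state(); print(s['time'],s['ee_pos'],s['eef_rot'],r.tcp_to_grasp)
E
```

```text
dict_keys(['pixels', 'z_map', 'vfov', 'cx', 'cy', 'T']) 45.89274561234204 [[-0.588, 0.52, -0.62, -0.303], [-0.809, -0.396, 0.435, 0.507], [-0.019, 0.757, 0.653, 0.95], [0.0, 0.0, 0.0, 1.0]] None
dict_keys(['pixels', 'z_map', 'vfov', 'cx', 'cy', 'T']) 55.40829841416003 [[-0.869, 0.194, -0.455, 0.144], [-0.494, -0.331, 0.804, 0.583], [0.006, 0.923, 0.384, 0.389], [0.0, 0.0, 0.0, 1.0]] None
0.1 [ 0.2511662  -0.57193891  0.22184986] [ 9.78671909e-01  2.05428575e-01 -1.47967282e-04 -6.10392141e-04] 0.0187
```

View pics/scene0.png

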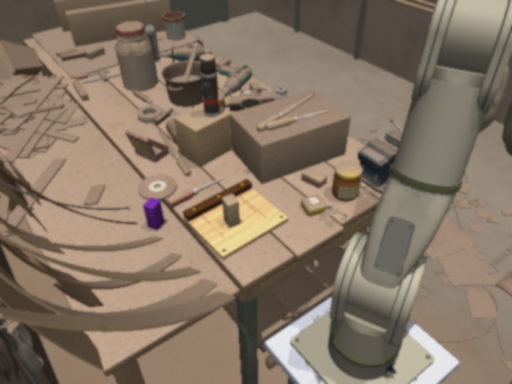

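View pics/side0.png

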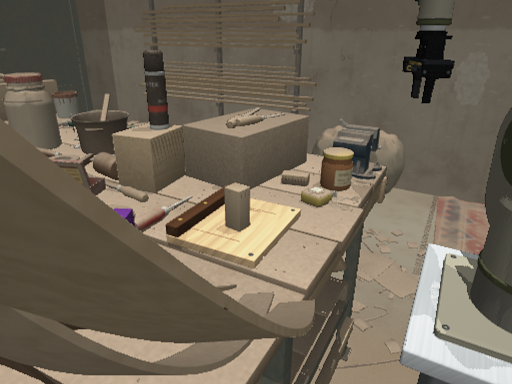

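The scene view shows the board around (237,220), the fence from (188,215) to (250,185), and the blank standing at (231,208). The purple decoy is off the board at (153,213). In the side view the blank is at (237,205), with the fence behind it.

```bash
python3 - <<'E'
from h import *
for n,box in(('scene',(175,170,300,265)),('side',(155,170,310,270))):
    c=dict(np.load(f'pics/{n}0.npz')); P=cloud(c); x0,y0,x1,y1=box
    Q=P[y0:y1,x0:x1].reshape(-1,3); col=c['pixels'][y0:y1,x0:x1].reshape(-1,3).astype(int)
    print(n,np.histogram(Q[:,2],np.arange(-.01,.13,.005)))
    bright=(col[:,2]>150)&(col[:,2]-col[:,0]>50)
    for nm,m in(('board',(abs(Q[:,2]-.018)<.006)&bright),('fence',(abs(Q[:,2]-.042)<.006)&(col.sum(1)<250)),('top',abs(Q[:,2]-.108)<.006),('blank',(Q[:,2]>.055)&(Q[:,2]<.12))):
        q=Q[m]
        if len(q)<5: print(nm,len(q)); continue
        rc=cv2.minAreaRect((q[:,:2]*1000).astype(np.float32)); print(nm,len(q),'z',np.median(q[:,2]).round(4),'ctr',np.round(rc[0],1),'size',np.round(rc[1],1),'ang',round(rc[2],2), cv2.boxPoints(rc).round(1).tolist())
    # enlarged crop
im=[]
for n,box in(('scene',(180,170,300,260)),('side',(160,170,310,270))):
    i=cv2.imread(f'pics/{n}0.png')[box[1]:box[3],box[0]:box[2]]; im.append(cv2.resize(i,(600,int(600*i.shape[0]/i.shape[1])))[:300] if 0 else cv2.resize(i,(400,300)))
cv2.imwrite('pics/crop0.png',np.hstack(im))
E
```

```text
scene (array([ 267, 4027, 1994,  250,  622, 2532,  394,  168,  124,  254,  408,
         56,   30,   28,   25,   19,   21,   21,   22,   24,   18,   22,
         35,  103,    6,    0,    0,    0]), array([-0.01 , -0.005,  0.   ,  0.005,  0.01 ,  0.015,  0.02 ,  0.025,
        0.03 ,  0.035,  0.04 ,  0.045,  0.05 ,  0.055,  0.06 ,  0.065,
        0.07 ,  0.075,  0.08 ,  0.085,  0.09 ,  0.095,  0.1  ,  0.105,
        0.11 ,  0.115,  0.12 ,  0.125,  0.13 ]))
board 3018 z 0.0172 ctr [563.6 -10.4] size [298.2 242.9] ang 2.09 [[410.20001220703125, 105.5], [419.0, -137.1999969482422], [717.0, -126.30000305175781], [708.0999755859375, 116.4000015258789]]
fence 548 z 0.0409 ctr [558.8 -70. ] size [135.9 353.8] ang 6.67 [[470.79998779296875, 97.80000305175781], [511.8999938964844, -253.6999969482422], [646.7999877929688, -237.89999389648438], [605.7000122070312, 113.5999984741211]]
top 135 z 0.1071 ctr [503.8  11.6] size [35.9 42.7] ang 81.58 [[480.0, -3.0], [522.2000122070312, -9.300000190734863], [527.5, 26.200000762939453], [485.29998779296875, 32.5]]
blank 344 z 0.0936 ctr [542.6 -80.4] si
[... 784 characters left out ...]
27.5999984741211], [692.2000122070312, 114.0]]
fence 1038 z 0.0431 ctr [631.3 -66.2] size [299.7 345.9] ang 30.62 [[414.29998779296875, 6.300000190734863], [590.4000244140625, -291.29998779296875], [848.4000244140625, -138.60000610351562], [672.2000122070312, 159.0]]
top 213 z 0.1091 ctr [505.1   7.1] size [35.4 40.2] ang 82.56 [[482.8999938964844, -7.900000095367432], [522.7000122070312, -13.100000381469727], [527.2999877929688, 22.0], [487.5, 27.200000762939453]]
blank 836 z 0.0837 ctr [649.3 -45.6] size [258.1 275.3] ang 27.0 [[471.79998779296875, 18.399999618530273], [596.7000122070312, -226.8000030517578], [826.7000122070312, -109.5999984741211], [701.7999877929688, 135.60000610351562]]
```

View pics/crop0.png

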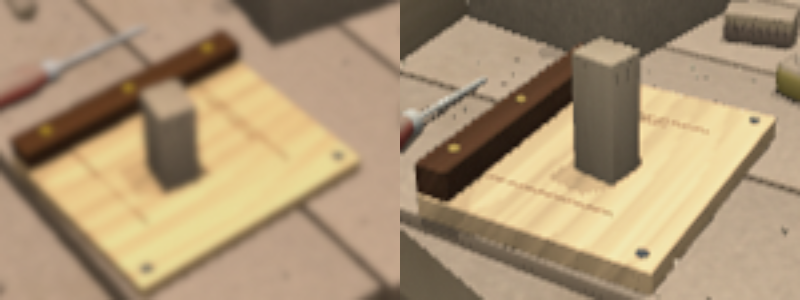

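The enlarged crop shows the blank between the board's ends, a bit left of the middle, and clear of the fence. Next I need the board edges.

```bash
python3 - <<'E'
from h import *
from scipy.optimize import minimize
for n,box in(('scene',(175,170,300,265)),('side',(155,170,310,270))):
    c=dict(np.load(f'pics/{n}0.npz')); P=cloud(c); x0,y0,x1,y1=box
    P=P[y0:y1,x0:x1]; off=.0008*(-1 if n=='scene' else 1)
    def comp(m):
        k,l,s,_=cv2.connectedComponentsWithStats(m.astype(np.uint8)); i=1+np.argmax(s[1:,4]); return P[l==i]
    b=comp(abs(P[...,2]-.018-off)<.004)
    cc=c['pixels'][y0:y1,x0:x1].astype(int)
    f=comp((abs(P[...,2]-.042-off)<.004))
    for nm,q in(('base',b),('fence',f)):
        rc=cv2.minAreaRect((q[:,:2]*1000).astype(np.float32)); print(n,nm,len(q),np.round(rc[0],1),np.round(rc[1],1),round(rc[2],2),cv2.boxPoints(rc).round(0).tolist())
    u=np.array([[222,257.6],[288,219.5]]) if n=='scene' else np.array([[253.7,266],[300.6,209.3]])
    for a in u: 
        i,j=int(a[1])-y0-2,int(a[0])-x0; print(P[i-2:i+1,j-1:j+2].reshape(-1,3).mean(0).round(4))
E
```

```text
scene base 2912 [514.1 -11. ] [199.2 242.6] 2.08 [[410.0, 107.0], [419.0, -136.0], [618.0, -129.0], [609.0, 114.0]]
scene fence 534 [601.3  -8.3] [ 36.8 241.4] 2.24 [[578.0, 112.0], [588.0, -130.0], [624.0, -128.0], [615.0, 113.0]]
[0.4201 0.098  0.0163]
[ 4.394e-01 -1.516e-01  2.000e-04]
side base 3873 [515.7 -15.4] [198.2 243.2] 2.2 [[412.0, 102.0], [421.0, -141.0], [619.0, -133.0], [610.0, 110.0]]
side fence 654 [601.3 -10.7] [ 31.7 238.4] 2.22 [[581.0, 108.0], [590.0, -130.0], [622.0, -129.0], [613.0, 109.0]]
[0.4149 0.0992 0.0121]
[ 0.4427 -0.1851  0.002 ]
```

```bash
python3 -m crank '{"steps":[[[0.4,1,0],[0,0,-0.25]],[[0.4,1,0],[0,0,-0.25]],[[0.4,1,0],[0,0,-0.25]],[[0.4,1,0],[0,0,-0.25]],[[0.4,1,0],[0,0,-0.25]],[[0.4,1,0],[0,0,-0.25]],[[0.4,1,0],[0,0,-0.25]],[[0.4,1,0],[0,0,-0.25]],[[0.4,1,0],[0,0,-0.25]],[[0.4,1,0],[0,0,-0.25]]]}' 0 10
python3 - <<'E'
from h import *
c=dict(np.load('pics/side0.npz'));P=cloud(c).reshape(-1,3)
m=(abs(P[:,2]-.16)<.006)&(P[:,0]<1.1)&(P[:,0]>.3)&(P[:,1]<.3)
q=P[m];print(np.percentile(q,[1,10,50,90,99],axis=0).round(3))
E
```

```text
time: 0.93
ee_pos: [0.3514, -0.3209, 0.2223]
eef_rot: [0.995, 0.097, -0.0, -0.0]
ft_force: [0.3, 0.5, -0.3]
width: 0.0281
grip_force: 0.0
[[ 0.568 -2.472  0.154]
 [ 0.595 -0.507  0.156]
 [ 0.674 -0.298  0.158]
 [ 0.807 -0.195  0.159]
 [ 0.997 -0.142  0.165]]
```

```bash
python3 -m crank '{"steps":[[[0.4,1,0],[0,0,-0.25]],[[0.4,1,0],[0,0,-0.25]],[[0.4,1,0],[0,0,-0.25]],[[0.4,1,0],[0,0,-0.25]],[[0.4,1,0],[0,0,-0.25]],[[0.4,1,0],[0,0,-0.25]],[[0.4,1,0],[0,0,-0.25]],[[0.4,1,0],[0,0,-0.25]],[[0.4,1,0],[0,0,-0.25]],[[0.4,1,0],[0,0,-0.25]]]}'
python3 -m crank '{"steps":[[[0.4,1,0],[0,0,-0.25]],[[0.4,1,0],[0,0,-0.25]],[[0.4,1,0],[0,0,-0.25]],[[0.4,1,0],[0,0,-0.25]],[[0.4,1,0],[0,0,-0.25]],[[0.4,0.7,0],[0,0,-0.1]],[[0,0,0],[0,0,0]],[[0,0,0],[0,0,0]]]}'
python3 - <<'E'
from h import *
c=dict(np.load('pics/scene0.npz'));P=cloud(c).reshape(-1,3)
m=(P[:,2]>.12)&(P[:,2]<.17)&(P[:,0]>.45)&(P[:,0]<1)&(P[:,1]<.3)&(P[:,1]>-.6)
q=P[m]
for x in np.arange(.45,.9,.04):
    s=q[abs(q[:,0]-x)<.02]
    if len(s): print(x.round(2),len(s),np.percentile(s[:,1],[1,50,99]).round(3))
E
```

```text
time: 1.77
ee_pos: [0.4514, -0.071, 0.2224]
eef_rot: [1.0, -0.012, -0.0, 0.0]
ft_force: [0.7, 0.3, -0.3]
width: 0.0005
grip_force: 0.0
time: 2.43
ee_pos: [0.5111, 0.0711, 0.2221]
eef_rot: [0.998, -0.069, -0.001, -0.0]
ft_force: [-0.4, -0.5, -0.1]
width: 0.0006
grip_force: 0.0
0.45 21 [-0.596 -0.516 -0.485]
0.57 677 [-0.508 -0.407 -0.277]
0.61 1028 [-0.508 -0.289 -0.174]
0.65 600 [-0.518 -0.304 -0.177]
0.69 510 [-0.521 -0.392 -0.183]
0.73 559 [-0.528 -0.32  -0.188]
0.77 581 [-0.531 -0.329 -0.194]
0.81 587 [-0.386 -0.159 -0.057]
0.85 377 [-0.213 -0.126 -0.052]
0.89 240 [-0.206 -0.085 -0.045]
```

```bash
python3 -m crank '{"steps":[[[0,0,-0.9],[0,0,0]],[[0,0,-0.9],[0,0,0]],[[0,0,-0.9],[0,0,0]],[[0,0,-0.9],[0,0,0]],[[0,0,-0.9],[0,0,0]],[[0,0,-0.8],[0,0,0]],[[0,0,0],[0,0,0]]]}'
python3 - <<'E'
from h import *
i=np.hstack([cv2.resize(grab(n,n+'1')['pixels'][b[1]:b[3],b[0]:b[2]],(400,300)) for n,b in(('scene',(180,150,300,240)),('side',(160,150,310,262)))])
cv2.imwrite('pics/crop1.png',i)
E
```

```text
time: 3.02
ee_pos: [0.5086, 0.0681, 0.0864]
eef_rot: [0.997, -0.071, -0.003, 0.001]
ft_force: [-1.6, -0.2, -1.5]
width: 0.0004
grip_force: 0.0
```

View pics/crop1.png

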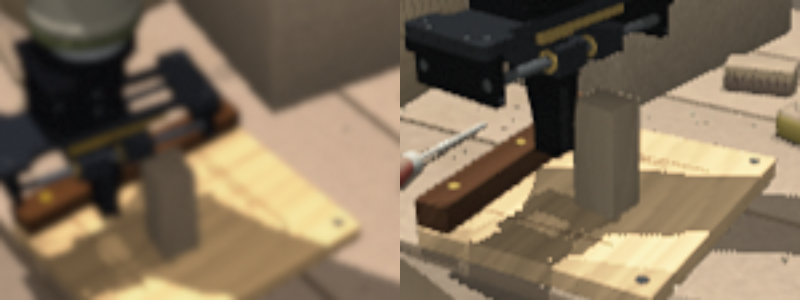

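```bash
python3 -m crank '{"steps":[[[0.05,-0.25,0],[0,0,0]],[[0.05,-0.25,0],[0,0,0]],[[0,-0.25,0],[0,0,0]],[[0,-0.25,0],[0,0,0]],[[-0.03,-0.2,0],[0,0,0]],[[-0.03,-0.2,0],[0,0,0]],[[-0.03,-0.2,0],[0,0,0]],[[-0.03,-0.2,0],[0,0,0]]]}'
python3 - <<'E'
from h import *
for n in('scene','side'):
    c=grab(n,n+'2');P=cloud(c)
i=np.hstack([cv2.resize(cv2.imread(f'pics/{n}2.png')[b[1]:b[3],b[0]:b[2]],(400,300)) for n,b in(('scene',(180,150,300,240)),('side',(160,150,310,262)))])
cv2.imwrite('pics/crop2.png',i)
E
```

```text
time: 3.78
ee_pos: [0.5107, 0.0248, 0.0901]
eef_rot: [0.998, -0.07, 0.0, 0.0]
ft_force: [-0.1, -0.4, 0.4]
width: 0.0007
grip_force: 0.1
```

View pics/crop2.png

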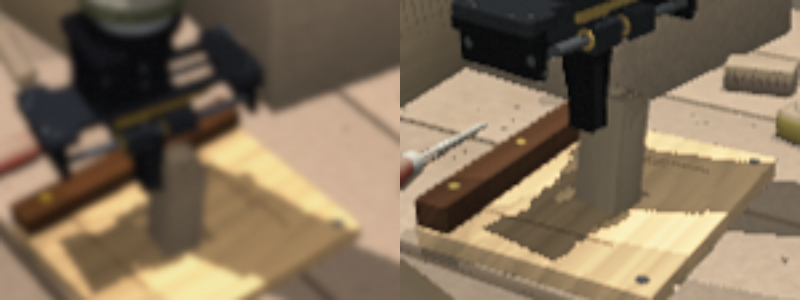

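```bash
python3 -m crank '{"steps":[[[-0.03,-0.2,0],[0,0,0]],[[-0.03,-0.2,0],[0,0,0]],[[-0.03,-0.2,0],[0,0,0]],[[-0.03,-0.2,0],[0,0,0]],[[-0.03,-0.2,0],[0,0,0]],[[0,0,0],[0,0,0]],[[0,0,0],[0,0,0]],[[0,0,0],[0,0,0]],[[0,0,0],[0,0,0]]]}'
python3 - <<'E'
from h import *
for n in('scene','side'):
    c=grab(n,n+'3');P=cloud(c)
i=np.hstack([cv2.resize(cv2.imread(f'pics/{n}3.png')[b[1]:b[3],b[0]:b[2]],(400,300)) for n,b in(('scene',(180,150,300,240)),('side',(160,150,310,262)))])
cv2.imwrite('pics/crop3.png',i)
E
```

```text
time: 4.63
ee_pos: [0.5071, 0.0006, 0.0901]
eef_rot: [0.998, -0.07, 0.0, -0.0]
ft_force: [-0.6, 0.2, -0.1]
width: 0.0006
grip_force: 0.0
```

View pics/crop3.png

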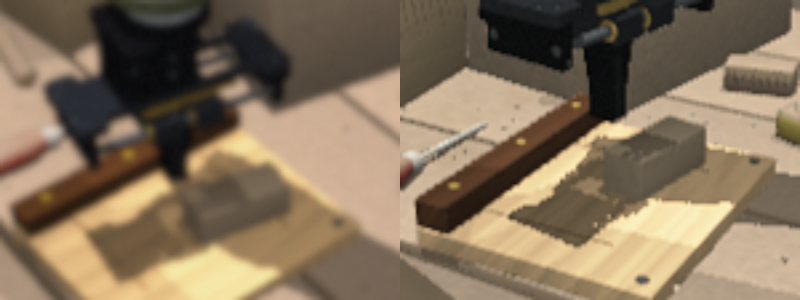

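The blank has fallen to the right and lies on the board, at about (235,200) in the crop. I'll move the tool to its near side, open the fingers a little and measure.

```bash
python3 -m crank '{"steps":[[[-0.6,-0.2,0.3],[0,0,0.4]],[[-0.6,-0.2,0.3],[0,0,0.4]],[[-0.6,-0.3,0],[0,0,0.4]],[[-0.6,-0.3,0],[0,0,0.4]],[[-0.6,-0.3,0],[0,0,0.4]],[[-0.4,-0.3,0],[0,0,0]],[[0,-0.3,0],[0,0,0]],[[0,0,0],[0,0,0]]]}' 40
python3 - <<'E'
from h import *
for n,box,off in(('scene',(175,150,300,265),-.0008),('side',(155,160,310,270),.0008)):
    c=grab(n,n+'4'); P=cloud(c); x0,y0,x1,y1=box; P=P[y0:y1,x0:x1]; 
    m=(abs(P[...,2]-.053-off)<.004)&(P[...,0]<.585)&(P[...,0]>.4)
    k,l,s,_=cv2.connectedComponentsWithStats(m.astype(np.uint8)); i=1+np.argmax(s[1:,4]); q=P[l==i]
    rc=cv2.minAreaRect((q[:,:2]*1000).astype(np.float32)); print(n,len(q),np.median(q[:,2]),np.round(rc[0],1),np.round(rc[1],1),round(rc[2],2),cv2.boxPoints(rc).round(0).tolist())
E
```

```text
time: 5.4
ee_pos: [0.4222, -0.0487, 0.1053]
eef_rot: [1.0, 0.016, 0.0, 0.001]
ft_force: [-0.3, -0.4, 0.0]
width: 0.0385
grip_force: 0.0
scene 146 0.05206765116946016 [495.3 -34.3] [57.9 45.1] 72.8 [[465.0, -55.0], [508.0, -69.0], [525.0, -13.0], [482.0, 0.0]]
side 378 0.05442307112593325 [496.  -56.2] [92.6 41.2] 81.61 [[469.0, -99.0], [510.0, -105.0], [523.0, -13.0], [482.0, -7.0]]
```

```bash
python3 -m crank '{"steps":[[[0,0,-0.8],[0,0,0]],[[0,0,-0.8],[0,0,0]],[[0,-0.1,-0.8],[0,0,0]],[[0,0,-0.7],[0,0,0]],[[0,0,0],[0,0,0]],[[0.3,0,0],[0,0,0]],[[0.3,0,0],[0,0,0]],[[0.3,0,0],[0,0,0]],[[0.2,0,0],[0,0,0]],[[0.2,0,0],[0,0,0]]]}'
python3 -m crank '{"steps":[[[0.2,0.01,0],[0,0,0]],[[0.2,0.01,0],[0,0,0]],[[0.2,0.01,0],[0,0,0]],[[0.2,0.01,0],[0,0,0]],[[0.2,0.01,0],[0,0,0]],[[0.2,0.01,0],[0,0,0]],[[0.2,0.01,0],[0,0,0]],[[0.2,0.01,0],[0,0,0]],[[0,0,0],[0,0,0]]]}'
python3 - <<'E'
from h import *
i=np.hstack([cv2.resize(grab(n,n+'5')['pixels'][b[1]:b[3],b[0]:b[2]],(400,300)) for n,b in(('scene',(180,150,300,240)),('side',(160,150,310,262)))])
cv2.imwrite('pics/crop5.png',i)
E
```

```text
time: 6.33
ee_pos: [0.456, -0.0497, 0.0283]
eef_rot: [1.0, 0.017, 0.001, 0.0]
ft_force: [0.8, 0.5, 0.7]
width: 0.04
grip_force: 0.0
time: 7.08
ee_pos: [0.4956, -0.0476, 0.0277]
eef_rot: [1.0, 0.017, 0.0, -0.0]
ft_force: [-0.6, 0.3, 0.3]
width: 0.0403
grip_force: 0.0
```

View pics/crop5.png

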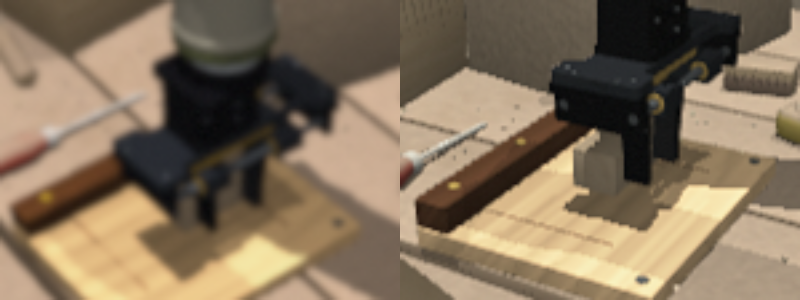

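The blank is being pushed squarely ahead of both fingers, at about (600,165) in the crop, and hasn't reached the fence yet. I'll carry on until the force shows contact.

```bash
python3 -m crank '{"steps":[[[0.2,0.01,0],[0,0,0]],[[0.2,0.01,0],[0,0,0]],[[0.2,0.01,0],[0,0,0]],[[0.2,0.01,0],[0,0,0]],[[0.2,0.01,0],[0,0,0]],[[0.2,0.01,0],[0,0,0]],[[0.1,0,0],[0,0,0]],[[0.1,0,0],[0,0,0]],[[0,0,0],[0,0,0]]]}'
```

```text
time: 7.93
ee_pos: [0.53, -0.0462, 0.0275]
eef_rot: [1.0, 0.017, 0.0, -0.0]
ft_force: [0.3, -0.5, 0.1]
width: 0.0399
grip_force: 0.0
```

```bash
python3 -m crank '{"steps":[[[0.1,0,0],[0,0,0]],[[0.1,0,0],[0,0,0]],[[0,0,0],[0,0,0]]]}'
```

```text
time: 8.18
ee_pos: [0.535, -0.0463, 0.0276]
eef_rot: [1.0, 0.017, 0.0, 0.0]
ft_force: [-0.0, -0.3, 0.9]
width: 0.0399
grip_force: 0.0
```

```bash
python3 -m crank '{"steps":[[[0.1,0,0],[0,0,0]],[[0.05,0,0],[0,0,0]],[[0,0,0],[0,0,0]]]}'
```

```text
time: 8.43
ee_pos: [0.5366, -0.0465, 0.0271]
eef_rot: [1.0, 0.017, -0.002, 0.0]
ft_force: [-8.7, -0.4, 6.6]
width: 0.04
grip_force: 4.3
```

```bash
python3 -c "
from h import *
c=grab('side','side6');cv2.imwrite('pics/crop6.png',cv2.resize(c['pixels'][160:260,160:310],(750,500)))
print(monitor.read_state()['ft_force'])"
```

```text
[-8.40998339 -1.16668437  5.95698997]
```

View pics/crop6.png

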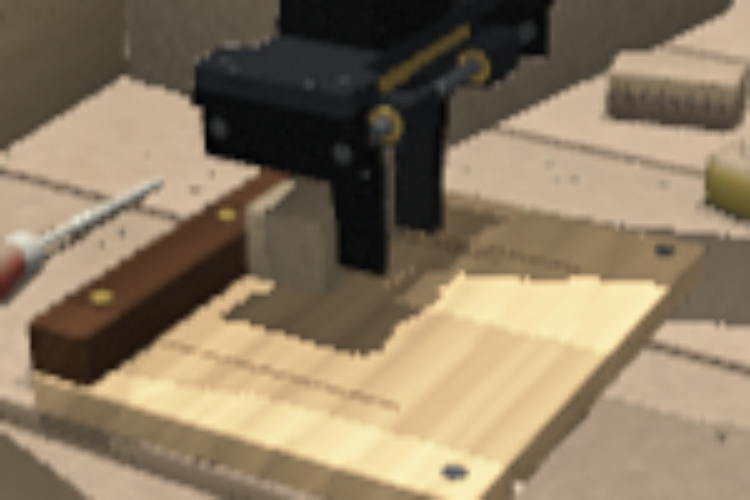

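The blank is now against the fence, at (290,235) in the crop, with 8 N of contact. I'll give it one small extra push to seat it, then back straight off and measure.

```bash
python3 -m crank '{"steps":[[[0.08,0,0],[0,0,0]],[[0,0,0],[0,0,0]],[[0,0,0],[0,0,0]]]}'
python3 -m crank '{"steps":[[[-0.3,0,0],[0,0,0]],[[-0.5,0,0],[0,0,0]],[[-0.8,0,0],[0,0,0]],[[-0.8,0,0],[0,0,0]],[[-0.8,0,0.6],[0,0,0]],[[-0.6,0,1],[0,0,0]],[[0,0,1],[0,0,0]],[[0,0,1],[0,0,0]],[[0,0,1],[0,0,0]],[[0,0,0],[0,0,0]]]}'
python3 - <<'E'
from h import *
im=[]
for n,box,off in(('scene',(175,150,300,265),-.0008),('side',(155,160,310,270),.0008)):
    c=grab(n,n+'7'); P=cloud(c); x0,y0,x1,y1=box; P=P[y0:y1,x0:x1]
    m=(abs(P[...,2]-.053-off)<.004)&(P[...,0]<.6)&(P[...,0]>.4)
    k,l,s,_=cv2.connectedComponentsWithStats(m.astype(np.uint8)); i=1+np.argmax(s[1:,4]); q=P[l==i]
    rc=cv2.minAreaRect((q[:,:2]*1000).astype(np.float32)); print(n,len(q),np.median(q[:,2]),np.round(rc[0],1),np.round(rc[1],1),round(rc[2],2),cv2.boxPoints(rc).round(0).tolist())
    im.append(cv2.resize(c['pixels'][y0:y1,x0:x1],(400,300),interpolation=cv2.INTER_CUBIC))
cv2.imwrite('pics/crop7.png',np.hstack(im))
E
```

```text
time: 8.73
ee_pos: [0.5367, -0.0465, 0.0267]
eef_rot: [1.0, 0.017, -0.004, 0.0]
ft_force: [-16.8, -1.0, 12.0]
width: 0.0401
grip_force: 8.4
time: 9.57
ee_pos: [0.448, -0.0464, 0.1472]
eef_rot: [1.0, 0.017, 0.004, 0.001]
ft_force: [0.8, 0.1, 1.1]
width: 0.0399
grip_force: 0.0
scene 242 0.051948173521756236 [564.7 -45.7] [46.2 90.7] 1.82 [[540.0, -1.0], [543.0, -92.0], [589.0, -90.0], [586.0, 0.0]]
side 337 0.05458078258363225 [568.1 -50.2] [41.5 91.7] 1.47 [[546.0, -5.0], [549.0, -97.0], [590.0, -95.0], [588.0, -4.0]]
```

View pics/crop7.png

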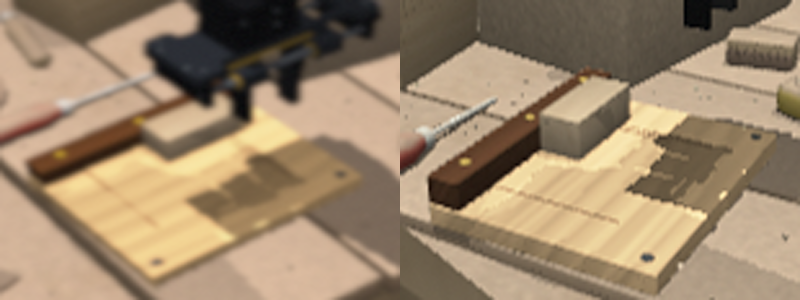

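The blank lies flush along the fence, at (590,115) in the crop. It is wholly on the board and parallel to the fence within about 0.5°. The arm is clear, so I'm handing in.

```bash
python3 -c "
from h import *
print(ticket.close_job())"
```

```text
the job is handed in; nothing more can be done
None
```

The blank was tipped towards the middle of the board and pushed flush against the fence, wholly on the board and never gripped; the arm touched nothing else, and I handed the job in at about 10 s on the robot's clock.

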